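# Slide the crate's plywood panel out to its finger hole

### The arm

A 6-joint arm with a two-finger parallel gripper is mounted at the origin on the work surface. World frame = base frame: x ahead of the robot, y to its left, z up, the work surface at z = 0. Lengths are in m, angles in rad, forces in N, time in s.
With the tool pointing down it reaches from about 0.375 to 0.975 m from the base axis. Payload 3.8 kg.
Tool frame: the origin (TCP) lies midway between the tips of the shut fingers; the grasp point (between the pads) lies 19 mm behind it; z points along the fingers, y is the direction in which the jaws open and shut (so a half turn about z gives the same grasp; the last joint's range is limited). The gripper opens to 85 mm and grips with 20 to 120 N. Pads are 22 mm wide; open, the fingers measure 114 mm over their backs; the gripper's body (76 mm by 85 mm) begins 54 mm behind the grasp point. The pads swing forward as they close: fully open they stand 13 mm farther back than shut.
Start: joints at [1.261, 0.264, 1.604, -0, 1.274, -0.037], TCP at [0.182, 0.65, 0.231] pointing down, gripper open.
Joint ranges: [-2.63, 2.63], [-0.94, 2.18], [0.31, 2.57], [-1.31, 4.45], [0, 2.66], [-2.55, 2.55]. Speed limits (rad/s): [2.57, 2.57, 3.14, 3.14, 3.14, 3.14].

### API

Orientations are given as a rotation vector (axis times angle).
In Python, from workcell import bot gives the robot as it stands. The module is installed in compiled form; this text tells all that it offers.
- The arm moves only by the tool play_rows, never from a script. Its argument "series" is a list of rows, each an object with "translation": the shift along the tool's x, y, z in m, a list of three; "spin": the turn about the tool's z in units of 5 degrees (1.0 is 5 degrees). In form: [{"translation": [dx, dy, dz], "spin": spin}, ...]. A call has 1 to 5 rows; each row shifts and turns the commanded pose from where the row before left it, along the tool's axes as they then stand; what a row does not reach is not made up. A row lasts 1/10 s, in which the tool goes at most 50 mm and 8.59 degrees, less where a joint would pass 70% of its speed; a pose out of reach is approached as far as the arm can. A call is refused whole if a number of a shift passes 0.05 or a number of a turn 1, either way. A call with a gripper value outside its range is refused whole. "jaw" is the gripper's target within -1 to 1 (fully open at 1, half-way at 0, shut at -1), set as the call begins (left out, the last holds). The fingers move at their own pace and stop on an object; "force" is the grip in N (left out, the last holds). Time passes only in rows, so rows that do not move let the fingers close. It gives the time, the measured TCP pose, the force and the opening at its end, in the units of the state.
- bot.read_state(): the state, without advancing time (a new reading comes with each control period).
- bot.read_camera(name): name is "side" or "top"; returns the picture (400x640x3 uint8, blue, green, red); there is no depth.
- bot.get_calibration(name): a dict with "fov_y" (degrees; the focal length in pixels is half the picture's height over the tangent of half this angle, whatever the lens; pixels are square), "cx", "cy" (the principal point, pixels), "R" (3x3) and "t" (3): a world point X has camera coordinates R X + t. Camera axes: x right, y down, z forward; pixel columns grow to the right and rows downward; lengths in m; the calibration is good to about 2 mm. A picture is of the moment at which its call begins. get_calibration takes no time and is no camera call.
- bot.finish_job(): hands the job in, once; it reports no verdict.
The state is a dict: "time": time; "q": joint angles; "joint_vel": joint speeds; "joint_torque": joint torques, N m; "tool_pos": TCP position; "tcp_rot": TCP orientation; "wrist_force": force on the tool from outside, world axes, zero at the start; "torque": the same for the moment, N m; "width": opening from 0.0 (shut) to 1.0 (fully open).
Only numpy, scipy, OpenCV 4.12 (cv2) and the standard library are available. Lean on these libraries where they do the work, as an engineer would, in place of code of your own. Each camera call takes 0.05 s, during which the arm holds its last target. There are 200 camera calls.

### The job

Push the loose plywood panel along the top of the crate, finger-hole end first, until it sticks out 5 cm (within a centimetre) over the end of the crate on the robot's left, square with that end, so that the whole finger hole is clear of the wood and the panel can next be hooked off from below. Only push it: it stays flat on the crate and is never picked up. Leave the polish tin, the brush, the egg cup and the shoe horn where they are.

Things in the scene. Friction and masses are not known exactly. Their poses are not given: they have to be found in the camera images.
- crate: scuffed pine crate standing on its side, fixed; 320 (x) x 420 (y) x 165 mm high, its top a flat level board. Origin: centre of its underside; z up, y along its length towards its left end (the robot's left), x away from the robot, towards its open mouth. It stands at a different place and turn (up to 0.22 rad) each time
- crate_end (a point): middle of the upper edge of the crate's left end, on the top surface (210 mm along the crate's y, 165 mm up); axes as the crate's. The panel's overhang is how far its front edge lies beyond this point along y
- panel: loose reddish-brown plywood panel lying flat on the crate's top, 140 (x) x 220 (y) x 9 mm thick, about 180 g (varies), plain wood friction (1 to 3 N pushes it). Origin: centre of its underside, z up, y along its length towards its front edge. At the start it is up to 0.17 rad out of square with the crate, with at least 80 mm of bare crate top behind its rear edge
- panel_front (a point): middle of the panel's front edge, at its underside (110 mm along the panel's y); axes as the panel's. Front is the short edge with the finger hole: round, 26 mm across, right through, its centre 27 mm behind the edge (so it is clear at 40 mm overhang). At the start this edge lies 20 to 92 mm inside the crate's left end
- tin: flat black round polish tin, 75 mm across, 22 mm high, loose on the crate's top along the far (mouth) side; origin: centre of its underside. Leave alone
- brush: round polish brush standing on its bristles, dark wooden knob, 60 mm across, 60 mm high, loose on the crate's top along the far side; origin: centre of its underside. Leave alone
- egg_cup: white ceramic egg cup, 48 mm across, 61 mm high, loose on the crate's top along the far side; origin: centre of its underside. Leave alone
- shoe_horn: steel shoe horn lying on the bench left of the crate, 200 mm long (along its x), up to 40 mm wide, 10 mm high; origin: centre of its underside. Leave alone

How it is judged:
By the outcome, as a careful person would: the job done as asked, in the order asked, and still so for the second after the job is handed in, with the robot touching nothing.
It also fails if it takes over 40 s, if anything falls off the work surface, if the arm or the gripper's body presses on something with over 40 N, if the wrist force passes 120 N, or if a joint passes its speed limit or range.

## Working session

There is one attempt and no reset: what is moved stays moved. The work goes in short steps, Python scripts to look and compute and a tool call to move; the robot and the scene stay as the last step left them, time stands still between calls to the robot, and variables do not carry over. Pictures are saved under pics/ and viewed, about 8 in all and at most 12, crops included, and the job is handed in when it is done.

Besides the shell and the picture viewer there is one more tool, called after "Request:" as a command line: name --argument value ..., lists and objects as JSON in quotes. play_rows: Moves the arm, as the interface text tells. Its arguments: {"type":"object","properties":{"series":{"type":"array","items":{"type":"object","properties":{"translation":{"type":"array","items":{"type":"number"}},"spin":{"type":"number"}}}},"jaw":{"type":"number"},"force":{"type":"number"}},"required":["series"]}

```bash
mkdir -p pics; python3 - <<'E'
from workcell import bot
import cv2,numpy as np
s=bot.read_state();print({k:np.round(v,3) for k,v in s.items()})
for n in("top","side"):
    cv2.imwrite(f"pics/{n}0.png",bot.read_camera(n));print(bot.get_calibration(n))
E
```

```text
{'time': np.float64(0.0), 'q': array([ 1.261,  0.265,  1.605,  0.   ,  1.274, -0.037]), 'joint_vel': array([-0.002, -0.   , -0.   , -0.001, -0.001,  0.001]), 'joint_torque': array([ 1.0000e-03, -5.1513e+01, -3.6731e+01,  0.0000e+00,  1.3000e-02,
       -0.0000e+00]), 'tool_pos': array([0.182, 0.649, 0.23 ]), 'tcp_rot': array([-0.427, -3.112,  0.004]), 'wrist_force': array([-0.556,  0.226, -1.011]), 'torque': array([0.021, 0.007, 0.022]), 'width': np.float64(1.003)}
{'fov_y': 56.88245433167223, 'cx': 317.7408600845434, 'cy': 199.30455282371756, 'R': array([[-0.02316836, -0.99968801,  0.00933333],
       [-0.99582731,  0.0222526 , -0.08850304],
       [ 0.08826774, -0.01134486, -0.99603218]]), 't': array([0.13909208, 0.61585578, 0.97340288])}
{'fov_y': 48.40777342863577, 'cx': 314.4748090163367, 'cy': 198.61275513687153, 'R': array([[ 0.92021758, -0.39131413,  0.0085358 ],
       [-0.24250716, -0.58712851, -0.77231496],
       [ 0.30722937,  0.70862781, -0.63518245]]), 't': array([-0.50637512,  0.34052952,  0.86749238])}
```

View pics/top0.png

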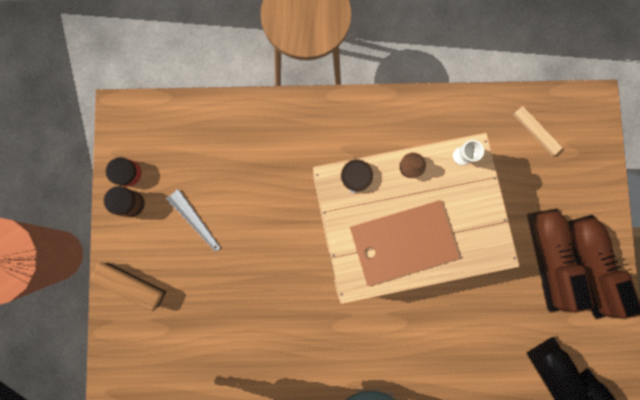

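View pics/side0.png

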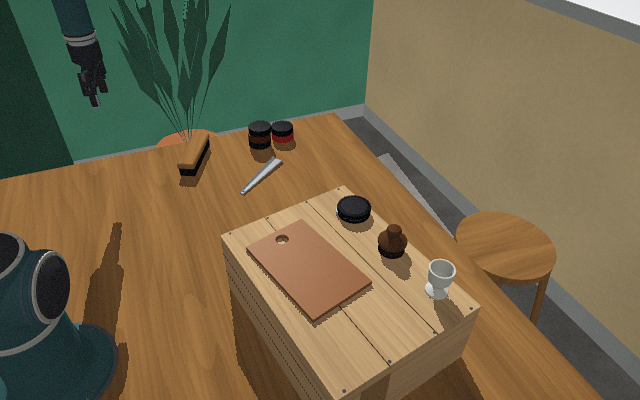

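The top view shows the crate top with corners near (315,168), (487,134), (519,266) and (340,302). The panel is at (351..461, 202..285) with its hole at (370,253). The tin, brush and egg cup are along the far side. Next I'll measure by colour masks.

```bash
cat > h.py <<'E'
from workcell import bot
import cv2,numpy as np
def ray(n,uv,z):
    c=bot.get_calibration(n);f=200/np.tan(np.radians(c["fov_y"]/2))
    uv=np.atleast_2d(uv).astype(float)
    d=np.c_[(uv[:,0]-c["cx"])/f,(uv[:,1]-c["cy"])/f,np.ones(len(uv))]@c["R"]
    o=-c["R"].T@c["t"];return (o+d*((z-o[2])/d[:,2])[:,None])[:,:2]
def proj(n,X):
    c=bot.get_calibration(n);f=200/np.tan(np.radians(c["fov_y"]/2))
    p=np.atleast_2d(X)@c["R"].T+c["t"];return p[:,:2]/p[:,2:]*f+[c["cx"],c["cy"]]
def big(m):
    cs,_=cv2.findContours(m,cv2.RETR_EXTERNAL,cv2.CHAIN_APPROX_NONE)
    return max(cs,key=cv2.contourArea)[:,0]
def quad(P,trim=.15):
    """refine a rectangle outline (world pts): fit a line per side, return corners"""
    c=cv2.boxPoints(cv2.minAreaRect((P*1000).astype(np.float32)))/1000
    L=[]
    for i in range(4):
        a,b=c[i],c[(i+1)%4];l=np.linalg.norm(b-a);u=(b-a)/l;r=P-a
        s=r@u;d=r@[-u[1],u[0]];k=(s>trim*l)&(s<(1-trim)*l)&(abs(d)<.012)
        v=cv2.fitLine((P[k]*1000).astype(np.float32),cv2.DIST_HUBER,0,.01,.01).ravel()
        nrm=np.array([-v[1],v[0]]);L.append((nrm,nrm@v[2:]/1000))
    return np.array([np.linalg.solve([L[i-1][0],L[i][0]],[L[i-1][1],L[i][1]]) for i in range(4)])
def rect(C):
    """centre, left-pointing long axis yaw (angle of +y axis from world y), lengths"""
    m=C.mean(0);e=[C[1]-C[0]+C[2]-C[3],C[2]-C[1]+C[3]-C[0]];e=[x/2 for x in e]
    e.sort(key=np.linalg.norm);y=e[1]*np.sign(e[1][1])
    return m,np.arctan2(-y[0],y[1]),np.linalg.norm(e[0]),np.linalg.norm(e[1])
def ax(a): return np.array([np.cos(a),np.sin(a)]),np.array([-np.sin(a),np.cos(a)])
def panelmask(im):
    h=cv2.cvtColor(im,cv2.COLOR_BGR2HSV)
    m=((h[...,0]<11)&(h[...,1]>110)&(h[...,2]>90)).astype(np.uint8)*255
    return cv2.morphologyEx(m,cv2.MORPH_OPEN,np.ones((3,3)))
E
python3 - <<'E'
from h import *
im=cv2.imread("pics/top0.png");h=cv2.cvtColor(im,cv2.COLOR_BGR2HSV)
for n,p in dict(panel=(410,245),pine=(340,210),pine2=(490,220),bench=(270,230),bench2=(400,110),shadow=(450,292),bench3=(530,250)).items():
    print(n,h[p[1]-3:p[1]+4,p[0]-3:p[0]+4].reshape(-1,3).mean(0).round())
M=panelmask(im);M[:120]=0;M[310:]=0;M[:,:300]=0;M[:,525:]=0
P=ray("top",big(M),.174);C=quad(P);print("panel",rect(C),C.round(4))
m=((h[...,1]<125)&(h[...,2]>150)).astype(np.uint8)*255
m[:120]=0;m[310:]=0;m[:,:300]=0;m[:,525:]=0
m=cv2.morphologyEx(m|M,cv2.MORPH_CLOSE,np.ones((5,5)))
P=ray("top",big(m),.165);D=quad(P);print("crate",rect(D),D.round(4))
o=im.copy()
cv2.polylines(o,[big(m).reshape(-1,1,2)],True,(255,0,0));cv2.polylines(o,[big(M).reshape(-1,1,2)],True,(0,255,0))
cv2.imwrite("pics/o1.png",cv2.resize(o[110:320,290:540],None,fx=3,fy=2.8))
E
```

```text
panel [ 11. 134. 189.]
pine [ 17.  99. 233.]
pine2 [ 17.  97. 235.]
bench [ 14. 137. 196.]
bench2 [ 14. 136. 189.]
shadow [ 14. 133. 129.]
bench3 [ 14. 133. 104.]Traceback (most recent call last):
  File "<stdin>", line 6, in <module>
  File "h.py", line 13, in big
    return max(cs,key=cv2.contourArea)[:,0]
           ~~~^^^^^^^^^^^^^^^^^^^^^^^^
ValueError: max() iterable argument is empty
```

```bash
sed -i 's/h\[...,0\]<11)/h[...,0]<=12)/' h.py
cat > m1.py <<'E'
from h import *
im=cv2.imread("pics/top0.png");h=cv2.cvtColor(im,cv2.COLOR_BGR2HSV)
M=panelmask(im);M[:120]=0;M[310:]=0;M[:,:300]=0;M[:,525:]=0
P=ray("top",big(M),.174);C=quad(P);print("panel",rect(C),C.round(4))
m=((h[...,1]<118)&(h[...,2]>150)).astype(np.uint8)*255
m[:120]=0;m[310:]=0;m[:,:300]=0;m[:,525:]=0
m=cv2.morphologyEx(m|M,cv2.MORPH_CLOSE,np.ones((5,5)))
P=ray("top",big(m),.165);D=quad(P);print("crate",rect(D),D.round(4))
o=im.copy()
cv2.polylines(o,[big(m).reshape(-1,1,2)],True,(255,0,0));cv2.polylines(o,[big(M).reshape(-1,1,2)],True,(0,255,0))
cv2.imwrite("pics/o1.png",cv2.resize(o[110:320,290:540],None,fx=3,fy=2.8))
pm,pa,_,_=rect(C);cm,ca,_,_=rect(D);px,py=ax(pa);cx,cy=ax(ca)
print("rel in crate frame: centre",np.array([(pm-cm)@cx,(pm-cm)@cy]),"yaw",pa-ca,"overhang",(pm+.11*py-cm)@cy-.21)
print("panel rear mid",pm-.11*py,"crate yaw",ca)
E
python3 m1.py
```

```text
panel (array([ 0.50282764, -0.06954142], dtype=float32), np.float32(0.2639271), np.float32(0.13680074), np.float32(0.21774754)) [[ 0.4082  0.0181]
 [ 0.4653 -0.1928]
 [ 0.5971 -0.1565]
 [ 0.5406  0.053 ]]
crate (array([ 0.5620557 , -0.09703645], dtype=float32), np.float32(0.17768553), np.float32(0.31986508), np.float32(0.42337057)) [[ 0.3676  0.0825]
 [ 0.4419 -0.3344]
 [ 0.7571 -0.2764]
 [ 0.6816  0.1402]]
rel in crate frame: centre [-0.05343574  0.03753081] yaw 0.08624157 overhang -0.062878
panel rear mid [ 0.53152376 -0.17573245] crate yaw 0.17768553
```

View pics/o1.png

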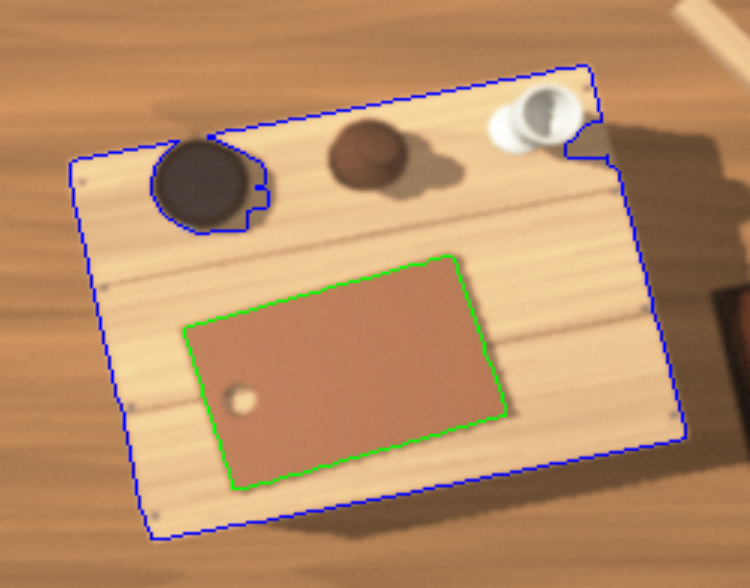

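Measured: the panel front lies 63 mm inside the end, and the panel is turned +0.086 rad from the crate. I'll push the rear edge with the open fingers spread across it, tool x along the crate's y, so that it squares itself.

```bash
cat > plan.py <<'E'
import sys,numpy as np
from workcell import bot
from scipy.spatial.transform import Rotation as R
def report():
    s=bot.read_state();return s
# usage: plan.py x y z yaw_of_tool_y(deg)  -> rows in tool axes
t=np.array(list(map(float,sys.argv[1:4])));yaw=float(sys.argv[4]);st=float(sys.argv[5]) if len(sys.argv)>5 else .045
s=bot.read_state();p=s["tool_pos"];r=R.from_rotvec(s["tcp_rot"]);ty=r.as_matrix()[:,1]
cur=np.degrees(np.arctan2(ty[1],ty[0]));sp=(cur-yaw+180)%360-180
d=t-p;n=int(np.ceil(max(np.abs(d).max()/st*1.1,abs(sp)/4.9,1)))
print("t",round(s["time"],2),"p",p.round(4),"toolz",r.as_matrix()[:,2].round(4),"yaw",cur.round(2),"F",s["wrist_force"].round(2),"q",s["q"].round(2),"spin units",round(sp/5,3),"rows",n)
for i in range(n):
    v=r.inv().apply(d/n);print(v.round(3),round(sp/5/n,3));r=r*R.from_rotvec([0,0,np.radians(sp/n)])
E
python3 plan.py .45 .25 .30 42
```

```text
t 0.1 p [0.1817 0.6494 0.2301] toolz [-6.e-04 -2.e-03 -1.e+00] yaw 74.37 F [-0.33 -0.16  0.16] q [ 1.26  0.26  1.61 -0.    1.27 -0.04] spin units 6.474 rows 10
[-0.037 -0.031 -0.007] 0.647
[-0.038 -0.029 -0.007] 0.647
[-0.04  -0.027 -0.007] 0.647
[-0.041 -0.025 -0.007] 0.647
[-0.043 -0.022 -0.007] 0.647
[-0.044 -0.02  -0.007] 0.647
[-0.045 -0.017 -0.007] 0.647
[-0.046 -0.015 -0.007] 0.647
[-0.047 -0.012 -0.007] 0.647
[-0.047 -0.009 -0.007] 0.647
```

Request:
play_rows --series '[{"translation":[-0.037,-0.031,-0.007],"spin":0.65},{"translation":[-0.038,-0.029,-0.007],"spin":0.65},{"translation":[-0.04,-0.027,-0.007],"spin":0.65},{"translation":[-0.041,-0.025,-0.007],"spin":0.65},{"translation":[-0.043,-0.022,-0.007],"spin":0.65}]' --jaw 1

```text
time: 0.6
tool_pos: [0.3165, 0.4484, 0.2659]
tcp_rot: [-0.865, -3.02, 0.001]
wrist_force: [1.3, 0.4, -0.1]
width: 0.999
```

Request:
play_rows --series '[{"translation":[-0.044,-0.02,-0.007],"spin":0.65},{"translation":[-0.045,-0.017,-0.007],"spin":0.65},{"translation":[-0.046,-0.015,-0.007],"spin":0.65},{"translation":[-0.047,-0.012,-0.007],"spin":0.65},{"translation":[-0.047,-0.009,-0.007],"spin":0.65}]'

```text
time: 1.1
tool_pos: [0.4512, 0.2483, 0.3012]
tcp_rot: [-1.284, -2.867, 0.0]
wrist_force: [0.3, 1.1, -1.2]
width: 0.998
```

```bash
python3 plan.py .538 -.223 .27 10.18
```

```text
t 1.1 p [0.4512 0.2483 0.3012] toolz [-3.e-04 -1.e-04 -1.e+00] yaw 41.74 F [ 0.25  1.11 -1.24] q [ 0.45 -0.08  1.85  0.    1.37 -0.27] spin units 6.313 rows 12
[-0.034 -0.021  0.003] 0.526
[-0.035 -0.019  0.003] 0.526
[-0.036 -0.018  0.003] 0.526
[-0.037 -0.016  0.003] 0.526
[-0.037 -0.014  0.003] 0.526
[-0.038 -0.012  0.003] 0.526
[-0.038 -0.011  0.003] 0.526
[-0.039 -0.009  0.003] 0.526
[-0.039 -0.007  0.003] 0.526
[-0.04  -0.005  0.003] 0.526
[-0.04  -0.003  0.003] 0.526
[-0.04  -0.002  0.003] 0.526
```

Request:
play_rows --series '[{"translation":[-0.034,-0.021,0.003],"spin":0.53},{"translation":[-0.035,-0.019,0.003],"spin":0.53},{"translation":[-0.036,-0.018,0.003],"spin":0.53},{"translation":[-0.037,-0.016,0.003],"spin":0.53},{"translation":[-0.037,-0.014,0.003],"spin":0.53}]'

```text
time: 1.6
tool_pos: [0.4866, 0.0519, 0.2858]
tcp_rot: [-1.606, -2.7, 0.0]
wrist_force: [0.7, 0.1, -0.5]
width: 1.0
```

Request:
play_rows --series '[{"translation":[-0.038,-0.012,0.003],"spin":0.53},{"translation":[-0.038,-0.011,0.003],"spin":0.53},{"translation":[-0.039,-0.009,0.003],"spin":0.53},{"translation":[-0.039,-0.007,0.003],"spin":0.53},{"translation":[-0.04,-0.005,0.003],"spin":0.53}]'

```text
time: 2.1
tool_pos: [0.523, -0.1439, 0.2707]
tcp_rot: [-1.907, -2.496, 0.0]
wrist_force: [1.1, 0.1, 0.3]
width: 1.0
```

Request:
play_rows --series '[{"translation":[-0.04,-0.003,0.003],"spin":0.53},{"translation":[-0.04,-0.002,0.003],"spin":0.53},{"translation":[0,0,0],"spin":0}]'

```text
time: 2.4
tool_pos: [0.5376, -0.2254, 0.2639]
tcp_rot: [-2.024, -2.402, 0.003]
wrist_force: [0.1, 0.5, -1.4]
width: 0.995
```

```bash
python3 plan.py .538 -.223 .18 10.18;python3 -c "
from h import *
for n in('top','side'): cv2.imwrite(f'pics/{n}2.png',bot.read_camera(n))
a=cv2.imread('pics/top2.png')[100:330,280:600];b=cv2.imread('pics/side2.png')[150:400,200:520]
cv2.imwrite('pics/c2.png',cv2.resize(np.vstack([a,b]),None,fx=1.25,fy=1.25))"
```

```text
t 2.4 p [ 0.5376 -0.2254  0.2639] toolz [-0.0017 -0.0011 -1.    ] yaw 9.78 F [ 0.06  0.46 -1.38] q [-0.44  0.07  1.77 -0.    1.3  -0.61] spin units -0.08 rows 3
[0.001 0.    0.028] -0.027
[0.001 0.    0.028] -0.027
[0.001 0.    0.028] -0.027
```

View pics/c2.png

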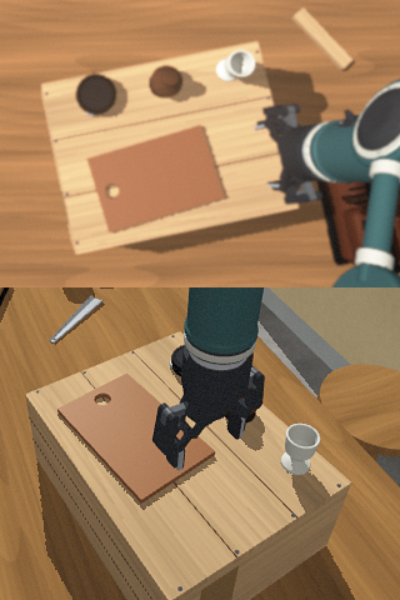

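The fingers stand over the bare top behind the panel, clear of the egg cup. I'll lower to feel for the top.

Request:
play_rows --series '[{"translation":[0.001,0,0.03],"spin":-0.08},{"translation":[0.001,0,0.03],"spin":0},{"translation":[0,0,0.03],"spin":0},{"translation":[0,0,0],"spin":0}]'

```text
time: 2.9
tool_pos: [0.5338, -0.216, 0.1703]
tcp_rot: [-2.001, -2.409, 0.003]
wrist_force: [-0.0, -0.2, -0.0]
width: 1.0
```

Request:
play_rows --series '[{"translation":[0,0,0.005],"spin":0},{"translation":[0,0,0.003],"spin":0},{"translation":[0,0,0],"spin":0}]'

```text
time: 3.2
tool_pos: [0.5384, -0.2192, 0.1688]
tcp_rot: [2.007, 2.414, 0.001]
wrist_force: [0.4, 0.7, 0.2]
width: 0.998
```

Request:
play_rows --series '[{"translation":[0,0,0.003],"spin":0},{"translation":[0,0,0],"spin":0}]'

```text
time: 3.4
tool_pos: [0.5378, -0.2194, 0.1649]
tcp_rot: [2.009, 2.414, 0.0]
wrist_force: [0.3, -0.7, -0.0]
width: 0.996
```

Request:
play_rows --series '[{"translation":[0,0,0.004],"spin":0},{"translation":[0,0,0],"spin":0}]'

```text
time: 3.6
tool_pos: [0.5372, -0.2192, 0.1598]
tcp_rot: [-2.009, -2.414, 0.0]
wrist_force: [-0.5, 0.3, -0.1]
width: 1.001
```

Request:
play_rows --series '[{"translation":[0,0,0.003],"spin":0},{"translation":[0,0,0],"spin":0}]'

```text
time: 3.8
tool_pos: [0.5371, -0.2191, 0.1567]
tcp_rot: [-2.009, -2.414, 0.0]
wrist_force: [-0.8, -0.7, -1.1]
width: 1.002
```

```bash
python3 plan.py .538 -.223 .155 10.18;python3 -c "
from h import *
for n in('top','side'): cv2.imwrite(f'pics/{n}3.png',bot.read_camera(n))
b=cv2.imread('pics/side3.png')[180:380,260:480]
cv2.imwrite('pics/c3.png',cv2.resize(b,None,fx=3,fy=3,interpolation=cv2.INTER_CUBIC))"; for i in 1 2 3; do python3 plan.py .538 -.223 .155 10.18|head -1|cut -c1-150; done
```

```text
t 3.8 p [ 0.5371 -0.2191  0.1567] toolz [-9.e-04  4.e-04 -1.e+00] yaw 10.47 F [-0.84 -0.72 -1.07] q [-0.43  0.14  1.89  0.    1.11 -0.61] spin units 0.057 rows 1
[-0.004  0.     0.002] 0.057
t 3.9 p [ 0.5374 -0.2192  0.1571] toolz [-4.e-04  2.e-04 -1.e+00] yaw 10.47 F [ 0.39 -0.03  0.06] q [-0.43  0.14  1.89 -0.    1.11 -0.61] spin units 0
t 3.9 p [ 0.5374 -0.2192  0.1571] toolz [-4.e-04  2.e-04 -1.e+00] yaw 10.47 F [ 0.39 -0.03  0.06] q [-0.43  0.14  1.89 -0.    1.11 -0.61] spin units 0
t 3.9 p [ 0.5374 -0.2192  0.1571] toolz [-4.e-04  2.e-04 -1.e+00] yaw 10.47 F [ 0.39 -0.03  0.06] q [-0.43  0.14  1.89 -0.    1.11 -0.61] spin units 0
```

View pics/c3.png

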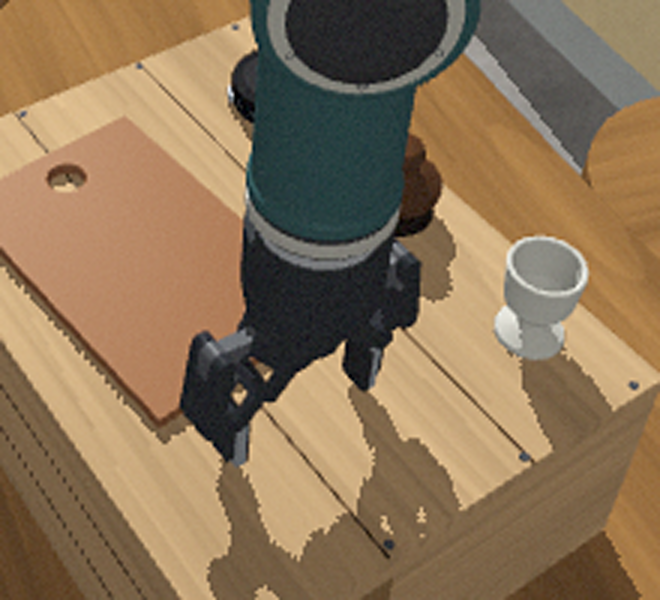

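Tips almost meet their shadows, about 5 mm above the top. I'll go 2 mm lower and push slowly.

Request:
play_rows --series '[{"translation":[0,0,0.002],"spin":0.06},{"translation":[0.01,0,0],"spin":0},{"translation":[0.01,0,0],"spin":0},{"translation":[0.01,0,0],"spin":0},{"translation":[0.01,0,0],"spin":0}]'

```text
time: 4.4
tool_pos: [0.5302, -0.1789, 0.1553]
tcp_rot: [2.015, 2.41, -0.0]
wrist_force: [-0.2, -0.9, -0.5]
width: 1.0
```

Request:
play_rows --series '[{"translation":[0.01,0,0],"spin":0},{"translation":[0.01,0,0],"spin":0},{"translation":[0.01,0,0],"spin":0},{"translation":[0.01,0,0],"spin":0},{"translation":[0.01,0,0],"spin":0}]'

```text
time: 4.9
tool_pos: [0.5215, -0.1298, 0.1554]
tcp_rot: [2.016, 2.409, 0.0]
wrist_force: [-0.3, -0.9, -0.8]
width: 1.0
```

```bash
cat > m2.py <<'E'
from h import *
import sys
im=bot.read_camera("top");cv2.imwrite(f"pics/top{sys.argv[1]}.png",im)
cm=np.array([.56206,-.09704]);ca=.17769;cx,cy=ax(ca)
M=panelmask(im);M[:195]=0;M[310:]=0;M[:,:275]=0;M[:,480:]=0
k=big(M);P=ray("top",k,.174);R=(P-cm)@np.c_[cx,cy]
# front edge in the crate frame
w=R[R[:,1]>R[:,1].max()-.03];lo,hi=w[:,0].min(),w[:,0].max()
c=w[(w[:,0]>lo+.02)&(w[:,0]<hi-.02)]
f=cv2.fitLine((c*1000).astype(np.float32),cv2.DIST_HUBER,0,.01,.01).ravel();a=np.arctan2(f[1]*np.sign(f[0]),abs(f[0]))
m=(lo+hi)/2;print("front x",lo,hi,"angle from square",a,"overhang",(f[3]/1000+(m-f[2]/1000)*np.tan(a))-.21)
# near long edge
n=R[(R[:,0]<lo+.02)&(R[:,1]<R[:,1].max()-.03)&(R[:,1]>R[:,1].max()-.12)]
g=cv2.fitLine((n*1000).astype(np.float32),cv2.DIST_HUBER,0,.01,.01).ravel();print("near edge yaw",np.arctan(-g[0]/g[1]))
s=bot.read_state();t=(s["tool_pos"][:2]-cm)@np.c_[cx,cy];print("tcp crate",t.round(4),"z",s["tool_pos"][2].round(4),"F",s["wrist_force"].round(2),"t",s["time"])
cv2.polylines(im,[k.reshape(-1,1,2)],True,(0,255,0));cv2.imwrite(f"pics/o{sys.argv[1]}.png",cv2.resize(im[110:320,250:540],None,fx=2.7,fy=2.7))
E
python3 m2.py 4
```

```text
front x -0.11294564147973618 0.02575430962175678 angle from square -0.004005284 overhang -0.006133315715839083
near edge yaw 0.0073622027
tcp crate [-0.0459 -0.0237] z 0.1553 F [-1.63  1.8   0.38] t 4.95
```

View pics/o4.png

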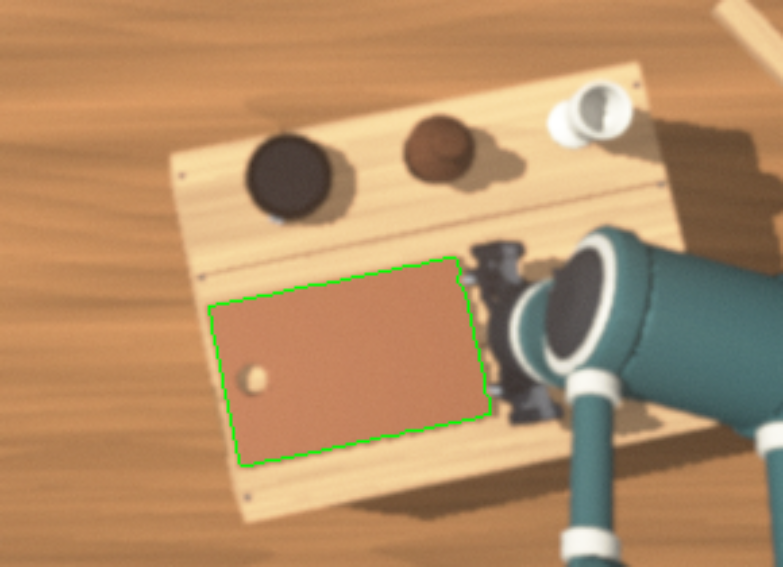

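The panel is square now (about 0.5°) with its front edge 6 mm inside. I'll push 50 mm more, then measure again.

Request:
play_rows --series '[{"translation":[0.01,0,0],"spin":0},{"translation":[0.01,0,0],"spin":0},{"translation":[0.01,0,0],"spin":0},{"translation":[0.01,0,0],"spin":0},{"translation":[0.01,0,0],"spin":0}]'

```text
time: 5.45
tool_pos: [0.5127, -0.0806, 0.1554]
tcp_rot: [2.016, 2.409, 0.0]
wrist_force: [0.3, -1.0, -0.3]
width: 0.996
```

```bash
python3 m2.py 5
```

```text
front x -0.11302956432624256 0.027255287215550573 angle from square -0.014281015 overhang 0.04493411395481953
near edge yaw 0.0037065307
tcp crate [-0.0459  0.0263] z 0.1552 F [-0.04  0.4  -0.27] t 5.5
```

View pics/o5.png

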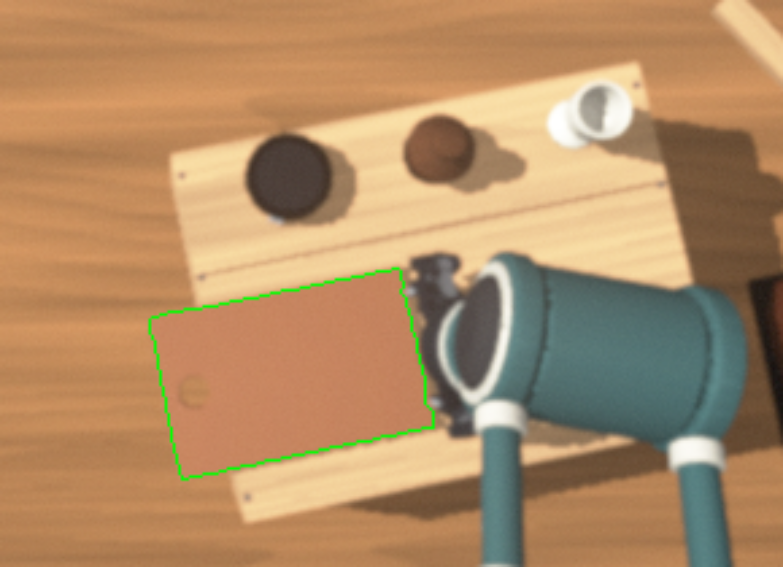

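45 mm out and square. I'll push 5 mm more, back off, lift, and check.

Request:
play_rows --series '[{"translation":[0.003,0,0],"spin":0},{"translation":[0.002,0,0],"spin":0},{"translation":[0,0,0],"spin":0},{"translation":[-0.01,0,0],"spin":0},{"translation":[-0.02,0,0],"spin":0}]'

```text
time: 6.0
tool_pos: [0.5172, -0.1061, 0.1552]
tcp_rot: [-2.014, -2.411, -0.0]
wrist_force: [0.3, -0.3, -0.1]
width: 1.002
```

Request:
play_rows --series '[{"translation":[-0.02,0,-0.01],"spin":0},{"translation":[-0.02,0,-0.04],"spin":0},{"translation":[-0.02,0,-0.04],"spin":0},{"translation":[-0.03,0,-0.03],"spin":0},{"translation":[0,0,0],"spin":0}]'

```text
time: 6.5
tool_pos: [0.5364, -0.1997, 0.2816]
tcp_rot: [2.012, 2.398, 0.003]
wrist_force: [0.1, -0.0, 0.5]
width: 1.001
```

```bash
python3 m2.py 6; python3 - <<'E'
from h import *
im=cv2.imread("pics/top6.png");M=panelmask(im);M[:195]=0;M[310:]=0;M[:,:275]=0;M[:,480:]=0
m,a,w,l=rect(quad(ray("top",big(M),.174)));cm=np.array([.56206,-.09704]);x,y=ax(.17769)
print("whole-rect: yaw",a-.17769,w,l,"overhang",(m-cm)@y+.11-.21)
# side view: draw the expected hole/edge line at crate end and target overhang
s=bot.read_camera("side");
for o,col in((0,(255,0,0)),(.05,(0,255,0))):
    z=.165 if o==0 else .174
    e=[np.r_[cm+k*x+(.21+o)*y,z] for k in(-.16,.16)];p=proj("side",np.array(e)).astype(int)
    cv2.line(s,tuple(map(int,p[0])),tuple(map(int,p[1])),col,1)
cv2.imwrite("pics/s6.png",cv2.resize(s[150:400,180:500],None,fx=2.4,fy=2.4))
E
```

```text
front x -0.11348369746552602 0.026841026254513317 angle from square 0.0034146456 overhang 0.0497170405226435
near edge yaw 0.0034136337
tcp crate [-0.0446 -0.0941] z 0.2785 F [-0.83 -0.59 -0.22] t 6.55
whole-rect: yaw 0.0013148487 0.13693386 0.21819352 overhang 0.05062337616456644
```

View pics/s6.png

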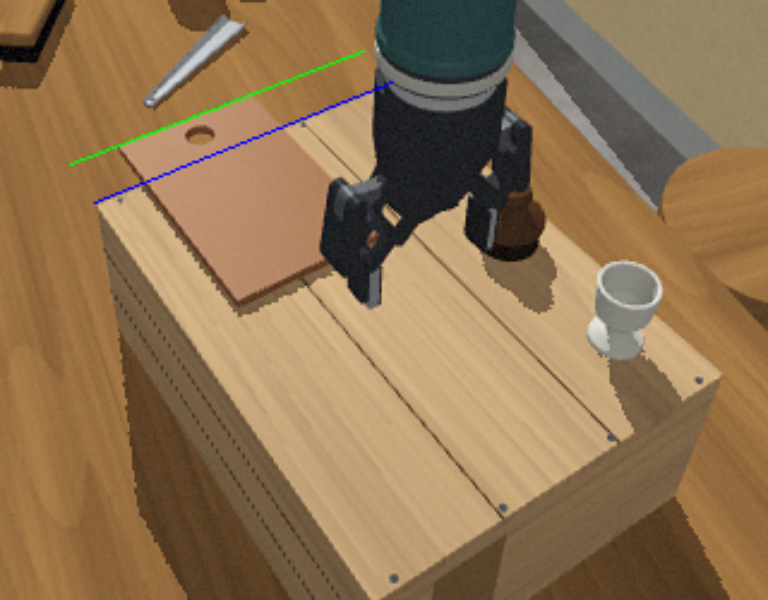

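The side view shows the panel flat and its front edge on the green 50 mm line. The hole is clear of the crate end and the gripper is clear, so I'm handing in.

```bash
python3 -c "
from workcell import bot
print(bot.finish_job())"
```

```text
the job is handed in; nothing more can be done
None
```

I pushed the panel's rear edge along the crate with both open fingers. This turned it square and slid it until it stuck out about 5 cm, then I backed the gripper off, lifted it clear and handed the job in at about 6.6 s.

- **Overhang:** the last top view gave 49.7 mm from the front edge alone and 50.6 mm from the whole panel outline. The side view agrees, with the front edge lying on the projected 50 mm line.
- **Squareness:** the panel is within about 0.004 rad of square with the crate end. One reading just before the final nudge gave 0.014 rad from the front edge alone, but the near-edge fit from the same picture gave 0.004 and the later readings did not repeat it, so I take it as noise.
- **Finger hole:** in the side view it lies wholly beyond the crate's end line, and the panel is flat on the crate.
- **Other things:** I saw no shift in the tin, brush, egg cup or shoe horn in the pictures, but I did not measure their positions. The wrist-force readings stayed within a few newtons.

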